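# Fetch the check weight from behind the containers

### The job

Get the steel check weight onto the balance: first clear the jar, the tin and the bottle that hem it in on the wooden board, standing all three upright in the grey side tray and leaving the weight where it is, then set the weight gently upright in the middle of the balance pan. With the weight on the pan, put the jar, the tin and the bottle back upright, each on the very pad it came from (they start on different pads each time, so note which). Knock nothing over, and leave the white tub and the blue bin where they are.

Things in the scene. Friction and masses are not known exactly. Their poses are not given: they have to be found in the camera images.
- board: fixed wooden board on the bench, 170 (x) x 200 (y) x 15 mm. Origin: centre of underside. Inlaid flush in its top are 3 black pads, 62 mm across, for the containers at board (x, y) = (-30, 0), (35, 58), (35, -58) mm, and one of 44 mm for the weight at (35, 0). Which container stands on which pad varies; each stands within 3 mm of its pad's centre.
- tray: fixed shallow grey side tray, open on top, 300 (x) x 120 (y) mm outside, rim 14 mm high, walls and floor 4 mm thick. Origin: centre of underside. Holds the three containers in a row, e.g. at tray x = -80, 0, 80 mm, y = 0. It lies left or right of the board, the balance on the other side.
- balance: fixed white bench balance, housing 210 x 175 x 48 mm, display at its front edge (-x), and a flat round steel pan of 128 mm diameter, top 70 mm above the bench, with a thin dark 48 mm ring round its middle. The pan does not sink. Origin: on the bench under the pan's centre; z up.
- jar: round white plastic jar with a wide flat grey lid as wide as the jar: diameter 52 mm (lid 53 mm), 128 mm tall, the lid being the top 30 mm. About 0.28 kg. Origin: centre of its underside; z up.
- tin: square metal tin with a flat steel lid: 50 x 50 mm (lid 52 x 52 mm), 128 mm tall, the lid being the top 28 mm; sides along its x and y axes, roughly parallel to the board's. About 0.32 kg. Origin: centre of its underside; z up.
- bottle: round white plastic bottle with a narrow grey screw cap: body 52 mm diameter up to 75 mm, shoulder narrowing to a 26 mm neck at 95 mm, cap 32 mm diameter from 99 to 131 mm (its top). About 0.24 kg. Origin: centre of its underside; z up.
- weight: polished steel check weight: cylinder 38 mm diameter and 44 mm tall, with a thin neck and a 22 mm knob on top (51 to 61 mm). About 0.5 kg. Origin: centre of its underside; z up. It stands at the back of the board, closely surrounded by the three taller containers, which leave no room for a gripper around it.
- tub: small white lidded plastic tub on the bench beyond the board, 96 mm diameter, 85 mm tall, its wire handle folded down. Not to be disturbed. Origin: centre of its underside.
- bin: blue open parts bin on the bench beyond the board, 100 x 140 x 60 mm. Not to be disturbed. Origin: centre of its underside.

How it is judged:
On the way, in this order (a step that is already met when the one before it is completed fails the run):
1. the jar, the tin and the bottle all stand released in the side tray, the weight still untouched in its place on the board (x of jar in the frame of tray between -0.122 and 0.122 m and y of jar in the frame of tray between -0.034 and 0.034 m and z of jar in the frame of tray between -0.001 and 0.009 m and contact force between each of jar, tin, bottle and the fingers below 0.1 N and linear speed of each of jar, tin, bottle below 0.02 m/s and angular speed of each of jar, tin, bottle below 0.2 rad/s and angle between each of jar, tin, bottle's own z axis and vertical below 0.08 rad and x of tin in the frame of tray between -0.122 and 0.122 m and y of tin in the frame of tray between -0.034 and 0.034 m and z of tin in the frame of tray between -0.001 and 0.009 m and x of bottle in the frame of tray between -0.122 and 0.122 m and y of bottle in the frame of tray between -0.034 and 0.034 m and z of bottle in the frame of tray between -0.001 and 0.009 m and distance of weight from where it was at the start of the episode below 0.015 m), for 0.2 s.
2. the weight stands released in the middle of the balance pan while the three containers still stand in the tray (horizontal distance between weight and balance below 0.015 m and z of weight in the frame of balance between 0.065 and 0.075 m and contact force between each of weight, jar, tin, bottle and the fingers below 0.1 N and linear speed of each of weight, jar, tin, bottle below 0.02 m/s and angular speed of each of weight, jar, tin, bottle below 0.2 rad/s and angle between each of weight, jar, tin, bottle's own z axis and vertical below 0.08 rad and x of jar in the frame of tray between -0.122 and 0.122 m and y of jar in the frame of tray between -0.034 and 0.034 m and z of jar in the frame of tray between -0.001 and 0.009 m and x of tin in the frame of tray between -0.122 and 0.122 m and y of tin in the frame of tray between -0.034 and 0.034 m and z of tin in the frame of tray between -0.001 and 0.009 m and x of bottle in the frame of tray between -0.122 and 0.122 m and y of bottle in the frame of tray between -0.034 and 0.034 m and z of bottle in the frame of tray between -0.001 and 0.009 m), for 0.2 s.
At the end, for the whole second after the job is handed in: The weight stands upright, released and at rest on the balance pan, within 15 mm of the pan's centre; the jar, the tin and the bottle each stand upright, released and at rest on the board within 15 mm of where they stood at the start (horizontal distance between weight and balance below 0.015 m and z of weight in the frame of balance between 0.065 and 0.075 m and contact force between each of weight, jar, tin, bottle and the fingers below 0.1 N and linear speed of each of weight, jar, tin, bottle below 0.02 m/s and angular speed of each of weight, jar, tin, bottle below 0.2 rad/s and angle between each of weight, jar, tin, bottle's own z axis and vertical below 0.08 rad and distance of each of jar, tin, bottle from where it was at the start of the episode below 0.015 m); the robot touches nothing.
It fails at once if a container or the weight is tipped by more than about 35 degrees (angle between any of jar, tin, bottle, weight's own z axis and vertical above 0.6 rad).
It fails at once if the weight is dropped or rammed onto the balance (more than 60 N) (contact force between weight and balance above 60 N).
It fails at once if the white tub or the bin is moved by more than 20 mm (distance of any of tub, bin from where it was at the start of the episode above 0.02 m).
It also fails if it takes over 138 s, if anything falls off the work surface, if the arm or the gripper's body presses on something with over 40 N, if the wrist force passes 120 N, or if a joint passes its speed limit or range.

### The arm

A 6-joint arm with a two-finger parallel gripper is mounted at the origin on the work surface. World frame = base frame: x ahead of the robot, y to its left, z up, the work surface at z = 0. Lengths are in m, angles in rad, forces in N, time in s.
With the tool pointing down it reaches from about 0.375 to 0.75 m from the base axis. Payload 9 kg.
Tool frame: the origin (TCP) lies at the very end of the fingers, on their centre line; the grasp point (between the pads) lies 19 mm behind it (arm.hold_point_z is the distance from the TCP to the grasp point, in m); y points along the fingers, x is the direction in which the jaws open and shut, and the axes are right-handed (so a half turn about y gives the same grasp; the last joint's range is limited). The gripper opens to 85 mm and grips with 20 to 120 N. Pads are 22 mm wide; open, the fingers measure 114 mm over their backs; the gripper's body (76 mm by 85 mm) begins 54 mm behind the grasp point. The pads swing forward as they close: fully open they stand 13 mm farther back than shut.
Start: joints at [0.898, 0.104, 0.097, 1.564, 0, 1.353], TCP at [0.264, 0.539, 0.231] pointing down, gripper open.
Joint ranges: [-2.99, 2.99], [-0.84, 1.86], [-1.1, 1.16], [-1.84, 2.11], [-1.51, 1.56], [-3.14, 3.14]. Speed limits (rad/s): [2.22, 2.22, 2.57, 3.14, 3.14, 3.14].

### API

Orientations are given as a rotation vector (axis times angle).
In Python, from station import arm gives the robot as it stands.
- The arm moves only by the tool arm_command, never from a script. Its argument "series" is a list of rows, each a list of 7 numbers: the shift along the world's x, y, z in m, then the turn, a rotation vector about the world's x, y, z in rad, then the opening in per cent of the stroke, from 0 (shut) to 100 (fully open). A call has 1 to 5 rows; each row is the pose to reach, as a shift and turn from the pose commanded when the call began; what a row does not reach only later rows make up. A row lasts 1/12 s, in which the tool goes at most 41.7 mm and 7.16 degrees, less where a joint would pass 70% of its speed; a pose out of reach is approached as far as the arm can. A call with a gripper value outside its range is refused whole. The fingers move at their own pace and stop on an object; "newtons" is the grip in N (left out, the last holds). Time passes only in rows, so rows that repeat a pose let the fingers close. It gives the time, the measured TCP pose, the force and the opening at its end, in the units of the state.
- arm.get_state(): the state, without advancing time (a new reading comes with each control period).
- arm.read_camera(name): name is "scene" or "side" or "wrist"; returns the picture (480x640x3 uint8, red, green, blue); there is no depth.
- arm.calibration(name): a dict with "fx", "fy", "cx", "cy" (pixels), "distortion" ([k1, k2, p1, p2, k3] as OpenCV has them; the pictures are not rectified), "extrinsics" (4x4, takes a point from world to camera coordinates); the wrist camera has in their place "tool_from_camera" (4x4, takes a point from camera to tool coordinates, whose origin is the TCP and whose axes are the tool frame's). Camera axes: x right, y down, z forward; pixel columns grow to the right and rows downward; lengths in m; the calibration is good to about 2 mm. A picture is of the moment at which its call begins: read the wrist's pose just before it. calibration takes no time and is no camera call.
- arm.sign_off(): hands the job in, once; it reports no verdict.
The state is a dict: "t": time; "joints": joint angles; "qd": joint speeds; "effort": joint torques, N m; "position": TCP position; "tcp_rot": TCP orientation; "wrist_force": force on the tool from outside, world axes, zero at the start; "moment": the same for the moment, N m; "gripper_width": finger opening in m.
Only numpy, scipy, OpenCV 4.12 (cv2) and the standard library are available. Lean on these libraries where they do the work, as an engineer would, in place of code of your own. Each camera call takes 0.05 s, during which the arm holds its last target. There are 200 camera calls.

## Working session

There is one attempt and no reset: what is moved stays moved. The work goes in short steps, Python scripts to look and compute and a tool call to move; the robot and the scene stay as the last step left them, time stands still between calls to the robot, and variables do not carry over. Pictures are saved under pics/ and viewed, about 12 in all and at most 16, crops included, and the job is handed in when it is done.

Besides the shell and the picture viewer there is one more tool, called after "Call:" by a JSON object that holds its "op" and its "data", one argument or row to a line. arm_command: Moves the arm, as the interface text tells. Its arguments: {"type":"object","properties":{"series":{"type":"array"},"newtons":{"type":"number"}},"required":["series"]}

```bash
mkdir -p pics; ls; python3 - <<'E'
from station import arm
import cv2
print(arm.get_state())
for n in("scene","side"):
    cv2.imwrite(f"pics/{n}0.png",arm.read_camera(n)[:,:,::-1]); print(n,arm.calibration(n))
print(arm.calibration("wrist"),arm.hold_point_z)
E
```

```text
pics
{'t': 0.0, 'joints': array([8.98270402e-01, 1.04651644e-01, 9.65043367e-02, 1.56388675e+00,
       1.01599341e-05, 1.35307923e+00]), 'qd': array([-0.00129455, -0.00192896,  0.00151699,  0.00042454,  0.00041224,
        0.00149724]), 'effort': array([ 1.57980256e-03, -5.56922507e+01,  5.03651798e+01,  1.65602850e-02,
       -3.67813354e-04, -9.87658467e-06]), 'position': array([0.26337471, 0.53876014, 0.23056952]), 'tcp_rot': array([-1.39109657, -0.86709868,  0.86901708]), 'wrist_force': array([-0.45500875,  0.56663475,  0.29736617]), 'moment': array([ 0.00614895,  0.0062987 , -0.02458077]), 'gripper_width': 0.0852607027105969}
scene {'fx': 435.9007283164151, 'fy': 435.9007283164151, 'cx': 327.83279261599387, 'cy': 242.30113204795808, 'distortion': array([-0.0257392,  0.       ,  0.       ,  0.       ,  0.       ]), 'extrinsics': array([[-0.42355962,  0.90570406, -0.01724551,  0.28431988],
       [ 0.56155914,  0.24758416, -0.78952734, -0.3092423 ],
       [-0.7108084 , -0.34409627, -0.61347304,  1.47362189],
       [ 0.        ,  0.        ,  0.        ,  1.        ]])}
side {'f
[... 290 characters left out ...]
904, -0.57693758,  0.52817761],
       [ 0.57029918,  0.08738538, -0.81677576,  0.86196803],
       [ 0.        ,  0.        ,  0.        ,  1.        ]])}
{'fx': 409.27955483648, 'fy': 409.27955483648, 'cx': 330.0827590056676, 'cy': 237.99698586959494, 'distortion': array([0.0179114, 0.       , 0.       , 0.       , 0.       ]), 'tool_from_camera': array([[ 9.99999692e-01,  4.12153671e-04, -6.67551756e-04,
         1.63344936e-04],
       [ 7.63996220e-04, -3.18168464e-01,  9.48033884e-01,
        -1.41785406e-01],
       [ 1.78341728e-04, -9.48034102e-01, -3.18168681e-01,
         8.18705660e-02],
       [ 0.00000000e+00,  0.00000000e+00,  0.00000000e+00,
         1.00000000e+00]])} 0.0187
```

View both.

View pics/scene0.png

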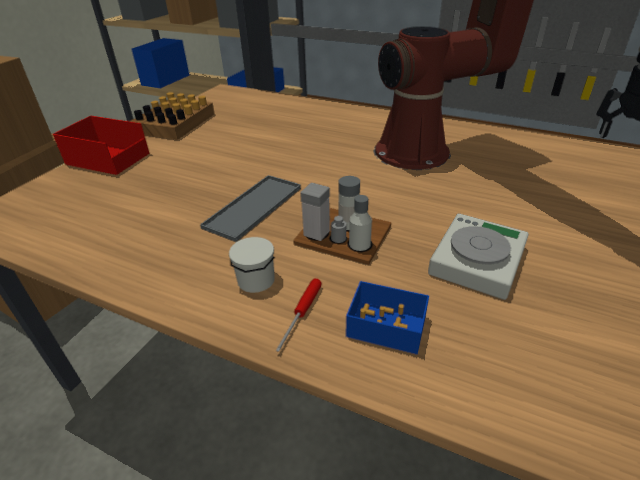

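View pics/side0.png

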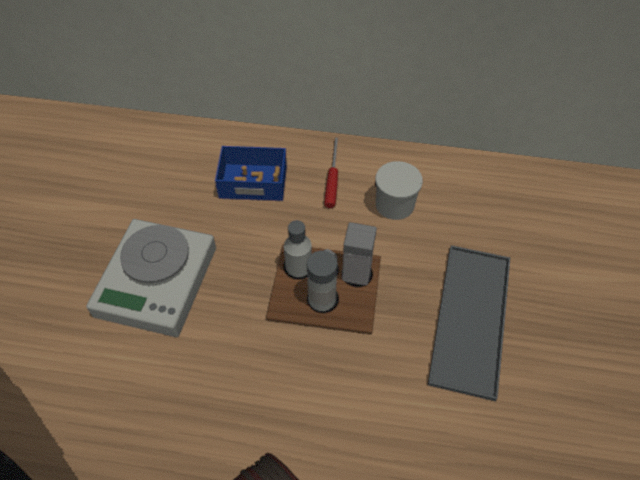

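```bash
cat > h.py <<'E'
import numpy as np,cv2
from station import arm
from scipy.spatial.transform import Rotation as R
def K(c): return np.array([[c["fx"],0,c["cx"]],[0,c["fy"],c["cy"]],[0,0,1]])
def ext(n):
    c=arm.calibration(n)
    if n!="wrist": return c,c["extrinsics"]
    s=arm.get_state();T=np.eye(4);T[:3,:3]=R.from_rotvec(s["tcp_rot"]).as_matrix();T[:3,3]=s["position"]
    return c,np.linalg.inv(T@c["tool_from_camera"])
def back(n,uv,z,E=None):
    "pixels -> world points on plane z"
    c,E0=ext(n);E=E0 if E is None else E
    p=cv2.undistortPoints(np.array(uv,float).reshape(-1,1,2),K(c),c["distortion"])[:,0]
    d=np.c_[p,np.ones(len(p))]@E[:3,:3]; o=-E[:3,:3].T@E[:3,3]
    return o+d*((np.asarray(z)-o[2])/d[:,2])[:,None]
def proj(n,P,E=None):
    c,E0=ext(n);E=E0 if E is None else E
    return cv2.projectPoints(np.array(P,float),cv2.Rodrigues(E[:3,:3])[0],E[:3,3],K(c),c["distortion"])[0][:,0]
def crop(im,x,y,w,h,s):
    o=cv2.resize(im[y:y+h,x:x+w],None,fx=s,fy=s,interpolation=cv2.INTER_CUBIC)
    for u in range(-(-x//20)*20,x+w,20): cv2.putText(o,str(u),((u-x)*s,8),0,.33,(0,0,255));cv2.line(o,((u-x)*s,10),((u-x)*s,16),(0,0,255))
    for v in range(-(-y//20)*20,y+h,20): cv2.putText(o,str(v),(0,(v-y)*s+4),0,.33,(0,0,255));cv2.line(o,(24,(v-y)*s),(30,(v-y)*s),(0,0,255))
    return o
E
python3 - <<'E'
from h import *
im=cv2.imread("pics/side0.png")
cv2.imwrite("pics/c1.png",crop(im,260,215,140,120,5))
o=np.zeros((510,780,3),np.uint8)
a=crop(im,80,215,145,125,3);o[:a.shape[0],:a.shape[1]]=a
b=crop(im,420,240,100,160,3);o[:b.shape[0],450:450+b.shape[1]]=b
cv2.imwrite("pics/c2.png",o)
E
```

```text
(no output)
```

View pics/c1.png

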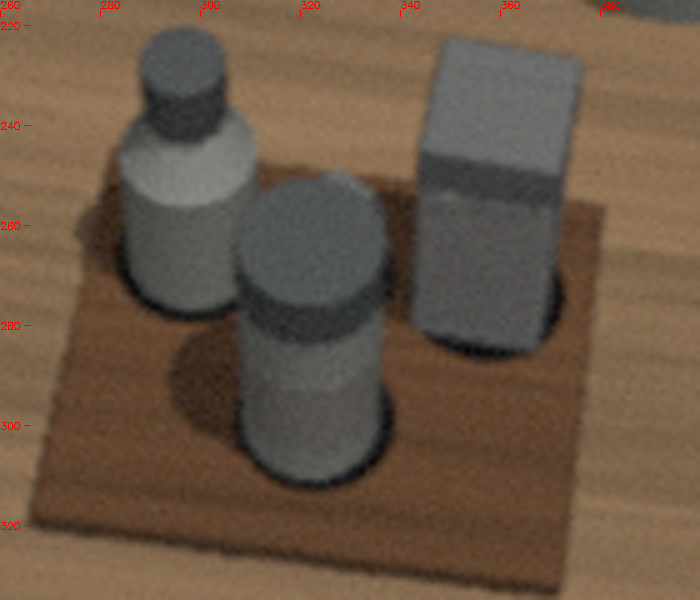

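View pics/c2.png

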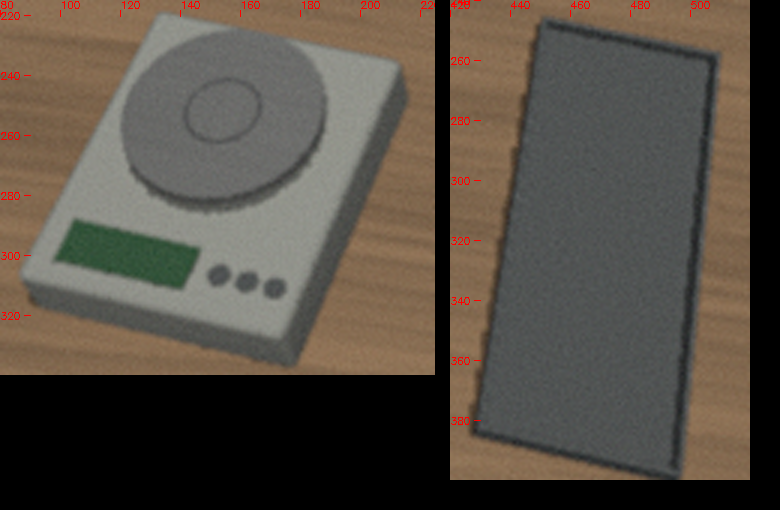

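```bash
python3 - <<'E'
from h import *
def fit(local,W):
    l=np.array(local);w=W[:,:2];lc=l-l.mean(0);wc=w-w.mean(0)
    a=np.arctan2((lc[:,0]*wc[:,1]-lc[:,1]*wc[:,0]).sum(),(lc*wc).sum());c,s=np.cos(a),np.sin(a);Rm=np.array([[c,-s],[s,c]])
    t=w.mean(0)-Rm@l.mean(0);print("res mm",((l@Rm.T+t-w)*1e3).round(1).tolist());return Rm,t,a
B=back("side",[(266.8,317.5),(371.6,331.8),(380.8,256),(282,248)],.015)
Rb,tb,ab=fit([(-.085,.1),(-.085,-.1),(.085,-.1),(.085,.1)],B);print("board",tb,ab)
for n,p in dict(jar=(-.03,0),bottle=(.035,.058),tin=(.035,-.058),weight=(.035,0)).items(): print(n,Rb@p+tb)
print("lids jar tin bottle",back("side",[(322.2,263.4),(360.6,236.2),(296.8,227.8)],[.143,.143,.146]))
T=back("side",[(349,222.6),(376.4,228),(372.8,248.6),(344,245.4)],.143);print(T)
Y=back("side",[(450,246),(509.3,257.7),(496.7,399.3),(427.7,384)],.014)
Rt,tt,at=fit([(.15,.06),(.15,-.06),(-.15,-.06),(-.15,.06)],Y);print("tray",tt,at)
for x in(-.08,0,.08):print(x,Rt@(x,0)+tt)
print("pan",back("side",[(154.3,251.8)],.07))
# pan in scene
print("scene pan", back("scene",[(481,243)],.07))
print("tub",back("side",[(398,182)],.085),"bin",back("side",[(218,150),(287,150),(286,198),(217,197)],.06))
s=arm.get_state();print(R.from_rotvec(s["tcp_rot"]).as_matrix().round(3))
E
```

```text
res mm [[-5.4, 0.8], [-2.1, -3.5], [0.1, 0.3], [7.4, 2.3]]
board [ 0.52328248 -0.02437645] 0.027403295984197763
jar [ 0.49329374 -0.02519845]
bottle [0.55668015 0.03456077]
tin [ 0.55985853 -0.08139568]
weight [ 0.55826934 -0.02341746]
lids jar tin bottle [[ 0.49466077 -0.02317411  0.143     ]
 [ 0.56197955 -0.08121219  0.143     ]
 [ 0.55972063  0.03339593  0.146     ]]
[[ 0.58835694 -0.05682488  0.143     ]
 [ 0.5843632  -0.10693779  0.143     ]
 [ 0.53910746 -0.10558803  0.143     ]
 [ 0.53770648 -0.05490454  0.143     ]]
res mm [[1.0, 0.8], [-0.0, -0.4], [-1.3, -0.5], [0.3, 0.1]]
tray [ 0.50439212 -0.30376228] -0.08688176209026346
-0.08 [ 0.42469387 -0.29682048]
0 [ 0.50439212 -0.30376228]
0.08 [ 0.58409037 -0.31070408]
pan [[0.5149881  0.30158381 0.07      ]]
scene pan [[0.51838219 0.30271685 0.07      ]]
tub [[ 0.7481537  -0.13719725  0.085     ]] bin [[0.79714053 0.25486309 0.06      ]
 [0.82116946 0.10744536 0.06      ]
 [0.69035781 0.08350874 0.06      ]
 [0.67029231 0.222799   0.06      ]]
[[ 0.439 -0.001 -0.898]
 [ 0.898 -0.001  0.439]
 [-0.001 -1.     0.   ]]
```

Call:
{"op": "arm_command", "data": {
  "series": [
    [0.03, -0.03, 0, 0, 0, 0.05, 100],
    [0.06, -0.07, 0, 0, 0, 0.1, 100],
    [0.08, -0.11, 0, 0, 0, 0.15, 100],
    [0.08, -0.15, 0, 0, 0, 0.15, 100],
    [0.08, -0.15, 0, 0, 0, 0.15, 100]
  ],
  "newtons": 50
}}

```text
t: 0.52
position: [0.3442, 0.3847, 0.2305]
tcp_rot: [-1.34, -0.978, 0.982]
wrist_force: [-0.2, -0.6, 0.2]
gripper_width: 0.0854
```

Call:
{"op": "arm_command", "data": {
  "series": [
    [0.02, -0.04, 0, 0, 0, 0.05, 100],
    [0.04, -0.08, 0, 0, 0, 0.1, 100],
    [0.06, -0.12, 0, 0, 0, 0.15, 100],
    [0.08, -0.16, 0, 0, 0, 0.15, 100],
    [0.08, -0.19, 0, 0, 0, 0.15, 100]
  ]
}}

```text
t: 0.93
position: [0.4249, 0.1975, 0.2309]
tcp_rot: [-1.278, -1.095, 1.094]
wrist_force: [1.2, -0.8, 0.2]
gripper_width: 0.0854
```

```bash
python3 - <<'E'
from h import *
s=arm.get_state();print(s["joints"].round(3),s["position"].round(4),R.from_rotvec(s["tcp_rot"]).as_matrix().round(3))
E
```

```text
[ 0.155 -0.3   -0.284  1.587  0.     0.309] [0.4249 0.1975 0.2309] [[ 0.154  0.    -0.988]
 [ 0.988  0.     0.154]
 [ 0.    -1.    -0.   ]]
```

Call:
{"op": "arm_command", "data": {
  "series": [
    [0.01, -0.04, 0, 0, 0, 0.05, 100],
    [0.02, -0.08, 0, 0, 0, 0.1, 100],
    [0.04, -0.12, 0, 0, 0, 0.155, 100],
    [0.055, -0.155, 0, 0, 0, 0.155, 100],
    [0.07, -0.19, 0, 0, 0, 0.155, 100]
  ]
}}

```text
t: 1.35
position: [0.4941, 0.0069, 0.2312]
tcp_rot: [-1.209, -1.209, 1.209]
wrist_force: [1.0, 0.3, -0.3]
gripper_width: 0.0855
```

Call:
{"op": "arm_command", "data": {
  "series": [
    [0, -0.02, -0.02, 0, 0, 0, 100],
    [0, -0.0305, -0.05, 0, 0, 0, 100],
    [0, -0.0305, -0.05, 0, 0, 0, 100]
  ]
}}

```text
t: 1.6
position: [0.4913, -0.0227, 0.1758]
tcp_rot: [-1.204, -1.203, 1.209]
wrist_force: [-1.3, 0.3, -1.0]
gripper_width: 0.0854
```

```bash
python3 - <<'E'
from h import *
s=arm.get_state();print(s["position"].round(4),R.from_rotvec(s["tcp_rot"]).as_matrix().round(3))
cv2.imwrite("pics/w1.png",arm.read_camera("wrist")[:,:,::-1])
E
```

```text
[ 0.4913 -0.0227  0.1758] [[ 0.003 -0.007 -1.   ]
 [ 1.     0.002  0.003]
 [ 0.002 -1.     0.007]]
```

View pics/w1.png

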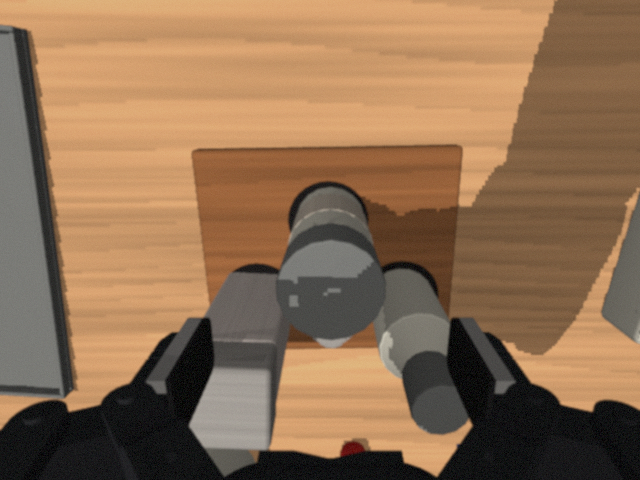

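```bash
python3 - <<'E'
from h import *
print(arm.get_state()["position"].round(4))
print(back("wrist",[(331.5,288)],[.143]).round(4)); print(back("wrist",[(441,406)],[.146]).round(4))
print(proj("wrist",[[.562,-.0812,.143],[.5825,-.1065,.143],[.538,-.0565,.143]]).round(0))
E
```

```text
[ 0.4918 -0.0215  0.1786]
[[ 0.4944 -0.0208  0.143 ]]
[[0.56   0.0358 0.146 ]]
[[217. 406.]
 [173. 437.]
 [261. 366.]]
```

```bash
python3 - <<'E'
from h import *
print(back("wrist",[(213,343),(275,345),(270,447),(190,440)],.143).round(4))
E
```

```text
[[ 0.5242 -0.0798  0.143 ]
 [ 0.5255 -0.049   0.143 ]
 [ 0.5895 -0.0545  0.143 ]
 [ 0.5843 -0.0975  0.143 ]]
```

Call:
{"op": "arm_command", "data": {
  "series": [
    [0.002, 0, -0.03, 0, 0, 0, 100],
    [0.002, 0, -0.06, 0, 0, 0, 100],
    [0.002, 0, -0.073, 0, 0, 0, 100],
    [0.002, 0, -0.073, 0, 0, 0, 100],
    [0.002, 0, -0.073, 0, 0, 0, 60]
  ],
  "newtons": 50
}}

```text
t: 2.07
position: [0.4957, -0.0207, 0.1095]
tcp_rot: [-1.209, -1.21, 1.21]
wrist_force: [0.6, 0.1, 0.2]
gripper_width: 0.075
```

Call:
{"op": "arm_command", "data": {
  "series": [
    [0, 0, 0, 0, 0, 0, 20],
    [0, 0, 0, 0, 0, 0, 20],
    [0, 0, 0, 0, 0, 0, 20],
    [0, 0, 0, 0, 0, 0, 20],
    [0, 0, 0, 0, 0, 0, 20]
  ]
}}

```text
t: 2.48
position: [0.497, -0.0217, 0.1109]
tcp_rot: [-1.212, -1.212, 1.208]
wrist_force: [-1.3, 0.9, 5.6]
gripper_width: 0.0517
```

Call:
{"op": "arm_command", "data": {
  "series": [
    [0, 0, 0.01, 0, 0, 0, 20],
    [0, 0, 0.03, 0, 0, 0, 20],
    [0, -0.01, 0.055, 0, 0, 0, 20],
    [-0.01, -0.03, 0.06, 0, 0, 0, 20],
    [-0.015, -0.055, 0.06, 0, 0, 0, 20]
  ]
}}

```text
t: 2.9
position: [0.4814, -0.0766, 0.1721]
tcp_rot: [-1.212, -1.213, 1.21]
wrist_force: [0.7, -0.6, -2.3]
gripper_width: 0.0518
```

Call:
{"op": "arm_command", "data": {
  "series": [
    [-0.01, -0.03, 0, 0, 0, 0, 20],
    [-0.02, -0.06, 0, 0, 0, 0, 20],
    [-0.03, -0.09, 0, 0, 0, 0, 20],
    [-0.035, -0.12, 0, 0, 0, 0, 20],
    [-0.04, -0.15, 0, 0, 0, 0, 20]
  ]
}}

```text
t: 3.32
position: [0.4401, -0.228, 0.1698]
tcp_rot: [-1.21, -1.21, 1.209]
wrist_force: [0.3, 0.0, -2.4]
gripper_width: 0.0516
```

Call:
{"op": "arm_command", "data": {
  "series": [
    [-0.008, -0.03, 0, 0, 0, 0, 20],
    [-0.013, -0.055, 0, 0, 0, 0, 20],
    [-0.0157, -0.0701, -0.01, 0, 0, 0, 20],
    [-0.0157, -0.0701, -0.03, 0, 0, 0, 20],
    [-0.0157, -0.0701, -0.045, 0, 0, 0, 20]
  ]
}}

```text
t: 3.73
position: [0.4247, -0.2974, 0.1226]
tcp_rot: [-1.21, -1.208, 1.208]
wrist_force: [-0.7, 0.7, -3.2]
gripper_width: 0.0519
```

```bash
python3 - <<'E'
from h import *
s=arm.get_state();print(s["position"].round(4),s["gripper_width"],s["wrist_force"])
cv2.imwrite("pics/s1.png",arm.read_camera("side")[200:440,240:560,::-1].repeat(2,0).repeat(2,1))
E
```

```text
[ 0.4247 -0.2974  0.1226] 0.05191996309579932 [-0.73876418  0.69322321 -3.16619191]
```

View pics/s1.png

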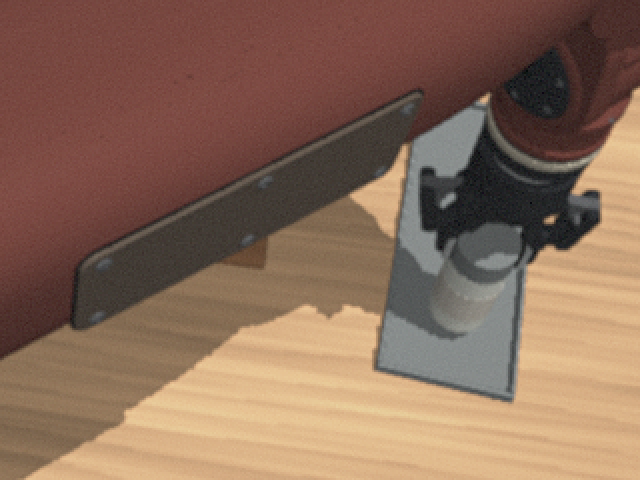

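Call:
{"op": "arm_command", "data": {
  "series": [
    [0, 0, -0.01, 0, 0, 0, 20],
    [0, 0, -0.018, 0, 0, 0, 20],
    [0, 0, -0.022, 0, 0, 0, 20],
    [0, 0, -0.0235, 0, 0, 0, 20],
    [0, 0, -0.0235, 0, 0, 0, 20]
  ]
}}

```text
t: 4.2
position: [0.4252, -0.2965, 0.1003]
tcp_rot: [-1.209, -1.21, 1.21]
wrist_force: [0.5, -0.1, -2.7]
gripper_width: 0.052
```

Call:
{"op": "arm_command", "data": {
  "series": [
    [0, 0, -0.001, 0, 0, 0, 20],
    [0, 0, -0.001, 0, 0, 0, 20]
  ]
}}

```text
t: 4.37
position: [0.4254, -0.2968, 0.0999]
tcp_rot: [-1.21, -1.21, 1.21]
wrist_force: [-1.1, 1.5, 3.5]
gripper_width: 0.0518
```

Call:
{"op": "arm_command", "data": {
  "series": [
    [0, 0, 0, 0, 0, 0, 60],
    [0, 0, 0, 0, 0, 0, 90],
    [0, 0, 0, 0, 0, 0, 100],
    [0, 0, 0.02, 0, 0, 0, 100],
    [0, 0, 0.05, 0, 0, 0, 100]
  ]
}}

```text
t: 4.78
position: [0.4236, -0.2952, 0.1464]
tcp_rot: [-1.204, -1.209, 1.208]
wrist_force: [0.3, -0.1, -0.1]
gripper_width: 0.0853
```

Call:
{"op": "arm_command", "data": {
  "series": [
    [0.01, 0, 0.03, 0, 0, 0, 100],
    [0.03, 0.03, 0.04, 0, 0, 0, 100],
    [0.05, 0.06, 0.04, 0, 0, 0, 100],
    [0.07, 0.09, 0.04, 0, 0, 0, 100],
    [0.09, 0.12, 0.04, 0, 0, 0, 100]
  ]
}}

```text
t: 5.2
position: [0.5158, -0.1755, 0.1893]
tcp_rot: [-1.211, -1.209, 1.209]
wrist_force: [0.7, -0.6, 0.3]
gripper_width: 0.0854
```

Call:
{"op": "arm_command", "data": {
  "series": [
    [0.02, 0.035, 0, 0, 0, 0, 100],
    [0.035, 0.065, 0, 0, 0, 0, 100],
    [0.0473, 0.0958, 0, 0, 0, -0.03, 100],
    [0.0473, 0.0958, 0, 0, 0, -0.03, 100],
    [0.0473, 0.0958, 0, 0, 0, -0.03, 100]
  ]
}}

```text
t: 5.62
position: [0.5626, -0.0793, 0.1886]
tcp_rot: [-1.222, -1.189, 1.19]
wrist_force: [0.0, -0.2, 0.9]
gripper_width: 0.0851
```

```bash
python3 - <<'E'
from h import *
s=arm.get_state();print(s["position"].round(4),s["gripper_width"],s["wrist_force"])
cv2.imwrite("pics/w2.png",arm.read_camera("wrist")[:,:,::-1])
E
```

```text
[ 0.5626 -0.0793  0.1886] 0.08511811284255462 [ 0.01705795 -0.15405468  0.90079928]
```

View pics/w2.png

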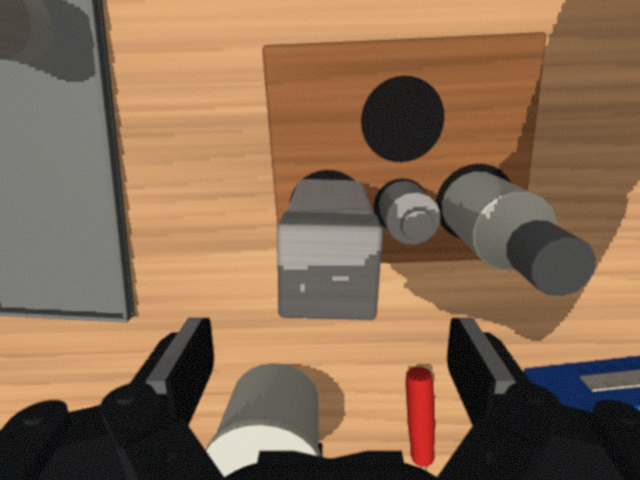

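```bash
python3 - <<'E'
from h import *
print(arm.get_state()["position"].round(4))
print(back("wrist",[(330,273),(280,228),(382,228),(421,222),(403,118),(564,264)],[.143,.143,.143,.076,.015,.146]).round(4))
print(proj("wrist",[[.562,-.0812,.143]]))
E
```

```text
[ 0.5623 -0.0804  0.1886]
[[ 0.5616 -0.0805  0.143 ]
 [ 0.5376 -0.1038  0.143 ]
 [ 0.5389 -0.0549  0.143 ]
 [ 0.5565 -0.0215  0.076 ]
 [ 0.4942 -0.0247  0.015 ]
 [ 0.5587  0.0326  0.146 ]]
[[328.55320724 273.69503721]]
```

Call:
{"op": "arm_command", "data": {
  "series": [
    [0, 0, -0.03, 0, 0, 0, 100],
    [0, 0, -0.06, 0, 0, 0, 100],
    [0, 0, -0.0805, 0, 0, 0, 100],
    [0, 0, -0.0805, 0, 0, 0, 100],
    [0, 0, -0.0805, 0, 0, 0, 60]
  ]
}}

```text
t: 6.08
position: [0.5612, -0.0816, 0.1078]
tcp_rot: [-1.222, -1.185, 1.187]
wrist_force: [-0.3, -0.1, 1.1]
gripper_width: 0.076
```

Call:
{"op": "arm_command", "data": {
  "series": [
    [0, 0, 0, 0, 0, 0, 20],
    [0, 0, 0, 0, 0, 0, 20],
    [0, 0, 0, 0, 0, 0, 20],
    [0, 0, 0, 0, 0, 0, 20],
    [0, 0, 0, 0, 0, 0, 20]
  ]
}}

```text
t: 6.5
position: [0.5636, -0.0814, 0.1108]
tcp_rot: [-1.227, -1.189, 1.187]
wrist_force: [-0.1, 0.9, 6.3]
gripper_width: 0.0512
```

Call:
{"op": "arm_command", "data": {
  "series": [
    [0, 0, 0.01, 0, 0, 0, 20],
    [0, 0, 0.03, 0, 0, 0, 20],
    [0, -0.01, 0.055, 0, 0, 0, 20],
    [-0.01, -0.03, 0.06, 0, 0, 0, 20],
    [-0.015, -0.055, 0.06, 0, 0, 0, 20]
  ]
}}

```text
t: 6.92
position: [0.548, -0.1359, 0.172]
tcp_rot: [-1.226, -1.191, 1.188]
wrist_force: [0.8, -0.7, -2.8]
gripper_width: 0.0516
```

Call:
{"op": "arm_command", "data": {
  "series": [
    [-0.01, -0.03, 0, 0, 0, 0, 20],
    [-0.02, -0.06, 0, 0, 0, 0, 20],
    [-0.03, -0.09, 0, 0, 0, 0, 20],
    [-0.035, -0.12, 0, 0, 0, 0, 20],
    [-0.0426, -0.15, 0, 0, 0, 0, 20]
  ]
}}

```text
t: 7.33
position: [0.5042, -0.2873, 0.1694]
tcp_rot: [-1.224, -1.188, 1.187]
wrist_force: [0.8, 0.0, -2.5]
gripper_width: 0.0513
```

Call:
{"op": "arm_command", "data": {
  "series": [
    [0, -0.0178, 0, 0, 0, 0, 20],
    [0, -0.0178, -0.01, 0, 0, 0, 20],
    [0, -0.0178, -0.03, 0, 0, 0, 20],
    [0, -0.0178, -0.05, 0, 0, 0, 20],
    [0, -0.0178, -0.06, 0, 0, 0, 20]
  ]
}}

```text
t: 7.75
position: [0.5038, -0.3024, 0.1061]
tcp_rot: [-1.22, -1.187, 1.187]
wrist_force: [-0.0, 0.3, -3.4]
gripper_width: 0.0514
```

Call:
{"op": "arm_command", "data": {
  "series": [
    [0, 0, -0.005, 0, 0, 0, 20],
    [0, 0, -0.008, 0, 0, 0, 20],
    [0, 0, -0.0095, 0, 0, 0, 20],
    [0, 0, -0.0095, 0, 0, 0, 20],
    [0, 0, -0.0095, 0, 0, 0, 20]
  ]
}}

```text
t: 8.17
position: [0.5052, -0.304, 0.0999]
tcp_rot: [-1.225, -1.188, 1.188]
wrist_force: [-0.4, 1.4, -2.7]
gripper_width: 0.0513
```

Call:
{"op": "arm_command", "data": {
  "series": [
    [0, 0, 0, 0, 0, 0, 60],
    [0, 0, 0, 0, 0, 0, 90],
    [0, 0, 0, 0, 0, 0, 100],
    [0, 0, 0.02, 0, 0, 0, 100],
    [0, 0, 0.05, 0, 0, 0, 100]
  ]
}}

```text
t: 8.58
position: [0.5032, -0.3023, 0.1464]
tcp_rot: [-1.218, -1.186, 1.186]
wrist_force: [0.5, -0.6, -0.0]
gripper_width: 0.0854
```

Call:
{"op": "arm_command", "data": {
  "series": [
    [0, 0, 0.03, 0, 0, 0, 100],
    [0.01, 0.03, 0.042, 0, 0, 0, 100],
    [0.02, 0.065, 0.042, 0, 0, 0.03, 100],
    [0.03, 0.1, 0.042, 0, 0, 0.03, 100],
    [0.04, 0.135, 0.042, 0, 0, 0.03, 100]
  ]
}}

```text
t: 9.0
position: [0.5451, -0.1676, 0.1916]
tcp_rot: [-1.211, -1.209, 1.209]
wrist_force: [0.3, -0.1, -0.0]
gripper_width: 0.0854
```

Call:
{"op": "arm_command", "data": {
  "series": [
    [0.01, 0.04, 0, 0, 0, 0, 100],
    [0.0146, 0.08, 0, 0, 0, 0, 100],
    [0.0146, 0.12, 0, 0, 0, 0, 100],
    [0.0146, 0.16, 0, 0, 0, 0, 100],
    [0.0146, 0.19, 0, 0, 0, 0, 100]
  ]
}}

```text
t: 9.42
position: [0.559, 0.0243, 0.1912]
tcp_rot: [-1.209, -1.211, 1.21]
wrist_force: [-0.1, -0.9, 0.8]
gripper_width: 0.0854
```

Call:
{"op": "arm_command", "data": {
  "series": [
    [0, 0.0118, 0, 0, 0, 0, 100],
    [0, 0.0118, 0, 0, 0, 0, 100],
    [0, 0.0118, 0, 0, 0, 0, 100]
  ]
}}

```text
t: 9.67
position: [0.5594, 0.0332, 0.191]
tcp_rot: [-1.209, -1.21, 1.21]
wrist_force: [-0.2, 0.2, -0.4]
gripper_width: 0.0851
```

```bash
python3 - <<'E'
from h import *
s=arm.get_state();print(s["position"].round(4),s["gripper_width"],s["wrist_force"])
cv2.imwrite("pics/w3.png",arm.read_camera("wrist")[:,:,::-1])
E
```

```text
[0.5594 0.0332 0.191 ] 0.08508171028915903 [-0.22494113  0.21223789 -0.36714062]
```

View pics/w3.png

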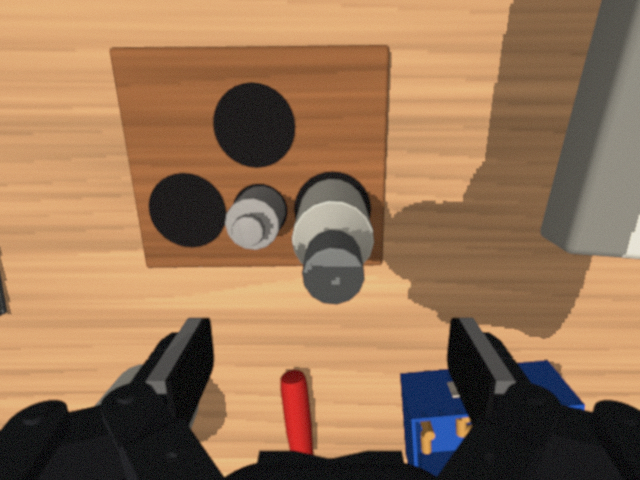

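Call:
{"op": "arm_command", "data": {
  "series": [
    [0, 0.001, -0.03, 0, 0, 0, 100],
    [0, 0.001, -0.06, 0, 0, 0, 100],
    [0, 0.001, -0.0781, 0, 0, 0, 100],
    [0, 0.001, -0.0781, 0, 0, 0, 80],
    [0, 0.001, -0.0781, 0, 0, 0, 50]
  ]
}}

```text
t: 10.13
position: [0.5586, 0.0329, 0.1123]
tcp_rot: [-1.209, -1.207, 1.209]
wrist_force: [-0.3, 0.1, 0.3]
gripper_width: 0.0641
```

Call:
{"op": "arm_command", "data": {
  "series": [
    [0, 0, 0, 0, 0, 0, 30],
    [0, 0, 0, 0, 0, 0, 5],
    [0, 0, 0, 0, 0, 0, 5],
    [0, 0, 0, 0, 0, 0, 5],
    [0, 0, 0, 0, 0, 0, 5]
  ]
}}

```text
t: 10.55
position: [0.5604, 0.0339, 0.1148]
tcp_rot: [-1.212, -1.211, 1.208]
wrist_force: [0.1, -0.2, 5.6]
gripper_width: 0.0309
```

Call:
{"op": "arm_command", "data": {
  "series": [
    [0, 0, 0, 0, 0, 0, 5],
    [0, 0, 0.01, 0, 0, 0, 5],
    [0, 0, 0.03, 0, 0, 0, 5],
    [0, 0, 0.06, 0, 0, 0, 5],
    [0, 0, 0.09, 0, 0, 0, 5]
  ]
}}

```text
t: 10.97
position: [0.5584, 0.0344, 0.2037]
tcp_rot: [-1.208, -1.208, 1.21]
wrist_force: [1.0, -0.6, -2.2]
gripper_width: 0.0308
```

Call:
{"op": "arm_command", "data": {
  "series": [
    [0, -0.015, 0.01, 0, 0, 0, 5],
    [0, -0.04, 0.01, 0, 0, 0, 5],
    [0.003, -0.07, 0.01, 0, 0, 0, 5],
    [0.006, -0.1, 0.01, 0, 0, 0, 5],
    [0.01, -0.13, 0.01, 0, 0, 0, 5]
  ]
}}

```text
t: 11.38
position: [0.5691, -0.0969, 0.2137]
tcp_rot: [-1.209, -1.21, 1.21]
wrist_force: [0.4, 0.1, -2.1]
gripper_width: 0.0308
```

Call:
{"op": "arm_command", "data": {
  "series": [
    [0.004, -0.035, 0, 0, 0, 0, 5],
    [0.008, -0.07, 0, 0, 0, 0, 5],
    [0.012, -0.105, 0, 0, 0, 0, 5],
    [0.015, -0.14, 0, 0, 0, 0, 5],
    [0.015, -0.17, 0, 0, 0, 0, 5]
  ]
}}

```text
t: 11.8
position: [0.5841, -0.268, 0.2132]
tcp_rot: [-1.21, -1.209, 1.209]
wrist_force: [0.5, -0.6, -1.9]
gripper_width: 0.0306
```

```bash
python3 - <<'E'
from h import *
s=arm.get_state();print(s["position"].round(4),s["gripper_width"],s["wrist_force"])
cv2.imwrite("pics/w4.png",arm.read_camera("wrist")[:,:,::-1])
E
```

```text
[ 0.5841 -0.268   0.2132] 0.03063095022998571 [ 0.46569909 -0.63931297 -1.92609713]
```

View pics/w4.png

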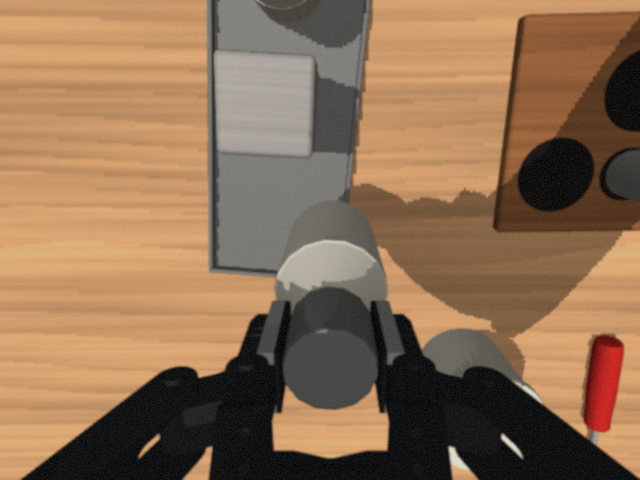

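Call:
{"op": "arm_command", "data": {
  "series": [
    [0, -0.03, 0, 0, 0, 0, 5],
    [0, -0.045, -0.02, 0, 0, 0, 5],
    [0, -0.045, -0.05, 0, 0, 0, 5],
    [0, -0.045, -0.08, 0, 0, 0, 5],
    [0, -0.045, -0.095, 0, 0, 0, 5]
  ]
}}

```text
t: 12.27
position: [0.5827, -0.3101, 0.114]
tcp_rot: [-1.205, -1.208, 1.208]
wrist_force: [-1.6, 0.9, -3.3]
gripper_width: 0.0306
```

Call:
{"op": "arm_command", "data": {
  "series": [
    [0, 0, -0.006, 0, 0, 0, 5],
    [0, 0, -0.011, 0, 0, 0, 5],
    [0, 0, -0.0145, 0, 0, 0, 5],
    [0, 0, -0.0147, 0, 0, 0, 5],
    [0, 0, -0.0147, 0, 0, 0, 5]
  ]
}}

```text
t: 12.68
position: [0.5848, -0.3111, 0.1045]
tcp_rot: [-1.211, -1.21, 1.21]
wrist_force: [-0.1, -0.2, -3.0]
gripper_width: 0.0306
```

Call:
{"op": "arm_command", "data": {
  "series": [
    [0, 0, 0, 0, 0, 0, 50],
    [0, 0, 0, 0, 0, 0, 90],
    [0, 0, 0, 0, 0, 0, 100],
    [0, 0, 0.01, 0, 0, 0, 100],
    [0, 0, 0.04, 0, 0, 0, 100]
  ]
}}

```text
t: 13.1
position: [0.5822, -0.3092, 0.1395]
tcp_rot: [-1.202, -1.207, 1.209]
wrist_force: [-0.4, -0.4, -0.3]
gripper_width: 0.0852
```

Call:
{"op": "arm_command", "data": {
  "series": [
    [0, 0, 0.03, 0, 0, 0, 100],
    [-0.005, 0.03, 0.042, 0, 0, 0, 100],
    [-0.01, 0.065, 0.042, 0, 0, 0, 100],
    [-0.015, 0.1, 0.042, 0, 0, 0, 100],
    [-0.02, 0.135, 0.042, 0, 0, 0, 100]
  ]
}}

```text
t: 13.52
position: [0.5641, -0.1748, 0.1865]
tcp_rot: [-1.211, -1.21, 1.209]
wrist_force: [1.3, 0.8, -0.8]
gripper_width: 0.085
```

Call:
{"op": "arm_command", "data": {
  "series": [
    [-0.006, 0.035, -0.01, 0, 0, 0, 100],
    [-0.006, 0.07, -0.03, 0, 0, 0, 100],
    [-0.006, 0.105, -0.05, 0, 0, 0, 100],
    [-0.006, 0.14, -0.06, 0, 0, 0, 100],
    [-0.006, 0.153, -0.06, 0, 0, 0, 100]
  ]
}}

```text
t: 13.93
position: [0.5565, -0.0186, 0.1234]
tcp_rot: [-1.204, -1.21, 1.211]
wrist_force: [-0.7, 0.7, -0.3]
gripper_width: 0.0852
```

```bash
python3 - <<'E'
from h import *
s=arm.get_state();print(s["position"].round(4),s["gripper_width"],s["wrist_force"])
w=arm.read_camera("wrist")[:,:,::-1];s=arm.read_camera("scene")[130:330,180:400,::-1]
s=cv2.resize(s,None,fx=1.5,fy=1.5)
w=cv2.resize(w,(460,345));o=np.zeros((345,800,3),np.uint8);o[:,:460]=w;o[:300,465:795]=s
cv2.imwrite("pics/w5.png",o)
E
```

```text
[ 0.5565 -0.0186  0.1234] 0.08523106363225481 [-0.68647877  0.7209743  -0.34485318]
```

View pics/w5.png

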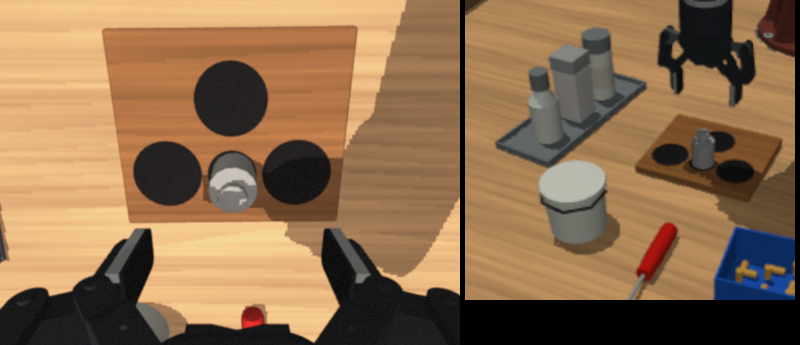

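```bash
python3 - <<'E'
from h import *
print(arm.get_state()["position"].round(4))
k=640/460
print(back("wrist",[(233*k,190*k),(231*k,98*k)],[.076,.015]).round(4))
E
```

```text
[ 0.5581 -0.0206  0.1258]
[[ 0.5545 -0.0236  0.076 ]
 [ 0.4966 -0.026   0.015 ]]
```

Call:
{"op": "arm_command", "data": {
  "series": [
    [-0.0015, 0, -0.03, 0, 0, 0, 100],
    [-0.0015, 0, -0.06, 0, 0, 0, 100],
    [-0.0015, 0, -0.085, 0, 0, 0, 100],
    [-0.0015, 0, -0.1, 0, 0, 0, 100],
    [-0.0015, 0, -0.1003, 0, 0, 0, 100]
  ],
  "newtons": 60
}}

```text
t: 14.45
position: [0.5551, -0.0236, 0.0223]
tcp_rot: [-1.206, -1.206, 1.21]
wrist_force: [-0.5, 0.1, -0.3]
gripper_width: 0.0854
```

Call:
{"op": "arm_command", "data": {
  "series": [
    [0, 0, 0, 0, 0, 0, 60],
    [0, 0, 0, 0, 0, 0, 40],
    [0, 0, 0, 0, 0, 0, 10],
    [0, 0, 0, 0, 0, 0, 10],
    [0, 0, 0, 0, 0, 0, 10]
  ]
}}

```text
t: 14.87
position: [0.558, -0.0231, 0.0268]
tcp_rot: [-1.212, -1.211, 1.208]
wrist_force: [-1.5, 0.4, 6.4]
gripper_width: 0.0365
```

Call:
{"op": "arm_command", "data": {
  "series": [
    [0, 0, 0, 0, 0, 0, 10],
    [0, 0, 0, 0, 0, 0, 10],
    [0, 0, 0.01, 0, 0, 0, 10],
    [0, 0, 0.03, 0, 0, 0, 10],
    [0, 0, 0.05, 0, 0, 0, 10]
  ]
}}

```text
t: 15.28
position: [0.5555, -0.0224, 0.0749]
tcp_rot: [-1.207, -1.208, 1.21]
wrist_force: [0.5, -0.7, -4.9]
gripper_width: 0.0364
```

Call:
{"op": "arm_command", "data": {
  "series": [
    [0, 0, 0.025, 0, 0, 0, 10],
    [0, 0.01, 0.05, 0, 0, 0, 10],
    [0, 0.03, 0.055, 0, 0, 0, 10],
    [-0.005, 0.055, 0.055, 0, 0, 0, 10],
    [-0.01, 0.085, 0.055, 0, 0, 0, 10]
  ]
}}

```text
t: 15.7
position: [0.5469, 0.0622, 0.1311]
tcp_rot: [-1.211, -1.209, 1.208]
wrist_force: [0.3, -0.0, -5.2]
gripper_width: 0.0364
```

```bash
python3 - <<'E'
from h import *
s=arm.get_state();print(s["position"].round(4),s["gripper_width"],s["wrist_force"])
cv2.imwrite("pics/w6.png",arm.read_camera("wrist")[:,:,::-1])
E
```

```text
[0.5469 0.0622 0.1311] 0.03639336332887047 [ 0.29129751 -0.00776563 -5.19605495]
```

View pics/w6.png

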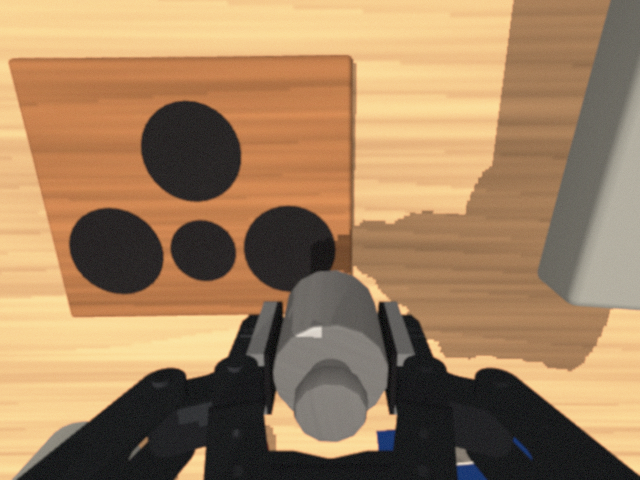

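Call:
{"op": "arm_command", "data": {
  "series": [
    [-0.005, 0.03, 0, 0, 0, 0, 10],
    [-0.01, 0.06, 0, 0, 0, 0, 10],
    [-0.015, 0.09, 0, 0, 0, 0, 10],
    [-0.02, 0.12, 0, 0, 0, 0, 10],
    [-0.025, 0.15, 0, 0, 0, 0, 10]
  ]
}}

```text
t: 16.17
position: [0.5209, 0.2135, 0.1301]
tcp_rot: [-1.209, -1.209, 1.21]
wrist_force: [0.2, 0.8, -5.2]
gripper_width: 0.0365
```

Call:
{"op": "arm_command", "data": {
  "series": [
    [-0.003, 0.03, 0, 0, 0, 0, 10],
    [-0.0055, 0.055, 0, 0, 0, 0, 10],
    [-0.0055, 0.075, 0, 0, 0, 0, 10],
    [-0.0055, 0.09, 0, 0, 0, 0, 10],
    [-0.0055, 0.09, 0, 0, 0, 0, 10]
  ]
}}

```text
t: 16.58
position: [0.5156, 0.3045, 0.1298]
tcp_rot: [-1.207, -1.211, 1.211]
wrist_force: [0.3, -0.1, -5.7]
gripper_width: 0.0364
```

```bash
python3 - <<'E'
from h import *
s=arm.get_state();print(s["position"].round(4),s["gripper_width"],s["wrist_force"])
cv2.imwrite("pics/w7.png",arm.read_camera("wrist")[:,:,::-1])
print(arm.get_state()["position"].round(4))
a=np.linspace(0,2*np.pi,8,endpoint=False)
print(proj("wrist",np.c_[.516+.064*np.cos(a),.302+.064*np.sin(a),a*0+.07]).round(0).tolist())
E
```

```text
[0.5156 0.3045 0.1298] 0.03640138696313342 [ 0.33049442 -0.13458867 -5.73100456]
[0.5158 0.3031 0.1297]
[[328.0, 367.0], [408.0, 339.0], [449.0, 264.0], [420.0, 179.0], [328.0, 140.0], [237.0, 179.0], [207.0, 264.0], [248.0, 338.0]]
```

View pics/w7.png

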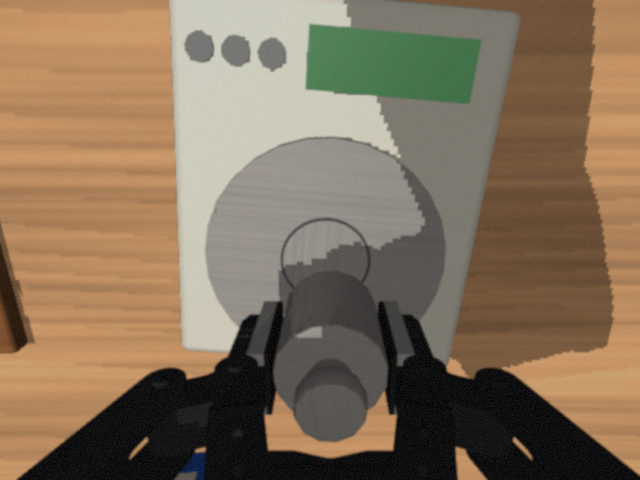

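Call:
{"op": "arm_command", "data": {
  "series": [
    [-0.001, -0.001, -0.015, 0, 0, 0, 10],
    [-0.001, -0.001, -0.03, 0, 0, 0, 10],
    [-0.001, -0.001, -0.04, 0, 0, 0, 10],
    [-0.001, -0.001, -0.045, 0, 0, 0, 10],
    [-0.001, -0.001, -0.047, 0, 0, 0, 10]
  ]
}}

```text
t: 17.05
position: [0.5146, 0.3003, 0.0819]
tcp_rot: [-1.209, -1.207, 1.21]
wrist_force: [-2.4, -2.4, 0.8]
gripper_width: 0.0366
```

Call:
{"op": "arm_command", "data": {
  "series": [
    [0, 0, -0.001, 0, 0, 0, 10],
    [0, 0, -0.002, 0, 0, 0, 10],
    [0, 0, -0.002, 0, 0, 0, 10],
    [0, 0, -0.002, 0, 0, 0, 10]
  ]
}}

```text
t: 17.38
position: [0.5157, 0.3012, 0.0818]
tcp_rot: [-1.21, -1.21, 1.209]
wrist_force: [-2.0, -3.4, 2.6]
gripper_width: 0.0367
```

Call:
{"op": "arm_command", "data": {
  "series": [
    [0, 0, 0, 0, 0, 0, 50],
    [0, 0, 0, 0, 0, 0, 80],
    [0, 0, 0, 0, 0, 0, 100],
    [0, 0, 0, 0, 0, 0, 100],
    [0, 0, 0.02, 0, 0, 0, 100]
  ],
  "newtons": 50
}}

```text
t: 17.8
position: [0.5131, 0.3006, 0.0972]
tcp_rot: [-1.206, -1.205, 1.213]
wrist_force: [0.6, -0.3, -0.8]
gripper_width: 0.0851
```

Call:
{"op": "arm_command", "data": {
  "series": [
    [0, 0, 0.04, 0, 0, 0, 100],
    [0, 0, 0.075, 0, 0, 0, 100],
    [0.005, -0.03, 0.09, 0, 0, 0, 100],
    [0.01, -0.07, 0.09, 0, 0, 0, 100],
    [0.015, -0.11, 0.09, 0, 0, 0, 100]
  ]
}}

```text
t: 18.22
position: [0.5311, 0.1909, 0.1926]
tcp_rot: [-1.21, -1.214, 1.209]
wrist_force: [0.6, -0.3, -0.5]
gripper_width: 0.0854
```

```bash
python3 - <<'E'
from h import *
s=arm.get_state();print(s["position"].round(4),s["gripper_width"],s["wrist_force"])
w=arm.read_camera("wrist")[:,:,::-1];s=arm.read_camera("side")[:,:,::-1]
o=np.zeros((400,800,3),np.uint8);o[:300,:400]=cv2.resize(w,(400,300));o[:300,400:]=cv2.resize(s,(400,300))
cv2.imwrite("pics/w8.png",o)
E
```

```text
[0.5311 0.1909 0.1926] 0.0854061402191589 [ 0.55701999 -0.28121599 -0.52414553]
```

View pics/w8.png

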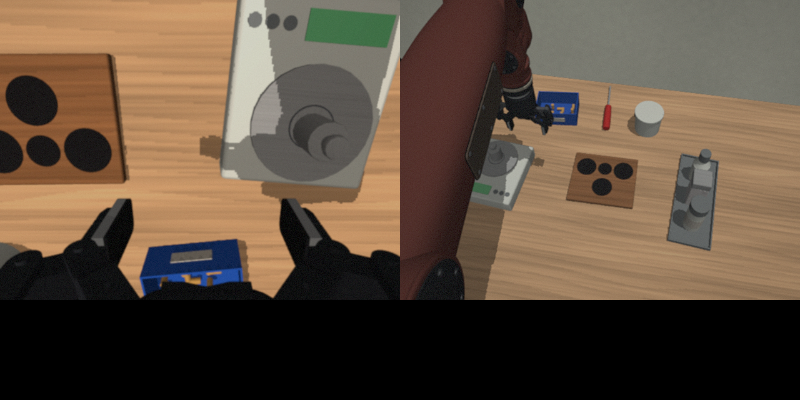

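Call:
{"op": "arm_command", "data": {
  "series": [
    [0.005, -0.035, 0, 0, 0, 0, 100],
    [0.01, -0.07, 0, 0, 0, 0, 100],
    [0.015, -0.105, 0, 0, 0, 0, 100],
    [0.02, -0.14, 0, 0, 0, 0, 100],
    [0.02, -0.18, 0, 0, 0, 0, 100]
  ]
}}

```text
t: 18.73
position: [0.5507, 0.0104, 0.1908]
tcp_rot: [-1.209, -1.211, 1.209]
wrist_force: [0.7, -0.8, 0.5]
gripper_width: 0.0853
```

Call:
{"op": "arm_command", "data": {
  "series": [
    [0.005, -0.04, 0, 0, 0, 0, 100],
    [0.01, -0.08, 0, 0, 0, 0, 100],
    [0.015, -0.12, 0, 0, 0, 0, 100],
    [0.02, -0.16, 0, 0, 0, 0, 100],
    [0.02, -0.19, 0, 0, 0, 0, 100]
  ]
}}

```text
t: 19.15
position: [0.5706, -0.1817, 0.1906]
tcp_rot: [-1.21, -1.209, 1.209]
wrist_force: [0.5, 0.4, -0.1]
gripper_width: 0.0855
```

Call:
{"op": "arm_command", "data": {
  "series": [
    [0.007, -0.04, 0, 0, 0, 0, 100],
    [0.014, -0.08, 0, 0, 0, 0, 100],
    [0.014, -0.115, 0, 0, 0, 0, 100],
    [0.014, -0.132, 0, 0, 0, 0, 100],
    [0.014, -0.132, -0.01, 0, 0, 0, 100]
  ]
}}

```text
t: 19.57
position: [0.5845, -0.315, 0.1818]
tcp_rot: [-1.214, -1.207, 1.207]
wrist_force: [-0.7, 0.5, -0.3]
gripper_width: 0.0854
```

Call:
{"op": "arm_command", "data": {
  "series": [
    [0, 0, -0.03, 0, 0, 0, 100],
    [0, 0, -0.06, 0, 0, 0, 100],
    [0, 0, -0.0777, 0, 0, 0, 100],
    [0, 0, -0.0777, 0, 0, 0, 80],
    [0, 0, -0.0777, 0, 0, 0, 50]
  ]
}}

```text
t: 19.98
position: [0.5838, -0.3093, 0.1021]
tcp_rot: [-1.206, -1.21, 1.209]
wrist_force: [0.0, -0.3, 0.4]
gripper_width: 0.0637
```

Call:
{"op": "arm_command", "data": {
  "series": [
    [0, 0, 0, 0, 0, 0, 30],
    [0, 0, 0, 0, 0, 0, 5],
    [0, 0, 0, 0, 0, 0, 5],
    [0, 0, 0, 0, 0, 0, 5],
    [0, 0, 0, 0, 0, 0, 5]
  ]
}}

```text
t: 20.4
position: [0.5853, -0.3111, 0.1054]
tcp_rot: [-1.212, -1.211, 1.209]
wrist_force: [-0.2, 2.0, 7.6]
gripper_width: 0.0309
```

Call:
{"op": "arm_command", "data": {
  "series": [
    [0, 0, 0.01, 0, 0, 0, 5],
    [0, 0, 0.03, 0, 0, 0, 5],
    [0, 0.01, 0.055, 0, 0, 0, 5],
    [0, 0.03, 0.06, 0, 0, 0, 5],
    [-0.005, 0.055, 0.06, 0, 0, 0, 5]
  ]
}}

```text
t: 20.82
position: [0.5806, -0.2573, 0.1666]
tcp_rot: [-1.215, -1.21, 1.208]
wrist_force: [-0.4, 0.9, -2.7]
gripper_width: 0.0307
```

Call:
{"op": "arm_command", "data": {
  "series": [
    [-0.004, 0.03, 0, 0, 0, 0, 5],
    [-0.008, 0.06, 0, 0, 0, 0, 5],
    [-0.012, 0.09, 0, 0, 0, 0, 5],
    [-0.016, 0.12, 0, 0, 0, 0, 5],
    [-0.02, 0.15, 0, 0, 0, 0, 5]
  ]
}}

```text
t: 21.23
position: [0.5589, -0.1045, 0.1639]
tcp_rot: [-1.21, -1.209, 1.209]
wrist_force: [1.1, 0.1, -3.1]
gripper_width: 0.0307
```

Call:
{"op": "arm_command", "data": {
  "series": [
    [0, 0.03, 0, 0, 0, 0, 5],
    [0, 0.06, 0, 0, 0, 0, 5],
    [0, 0.09, 0, 0, 0, 0, 5],
    [0, 0.115, 0, 0, 0, 0, 5],
    [0, 0.13, 0, 0, 0, 0, 5]
  ]
}}

```text
t: 21.65
position: [0.5589, 0.0268, 0.164]
tcp_rot: [-1.208, -1.211, 1.21]
wrist_force: [1.1, -0.1, -3.1]
gripper_width: 0.0307
```

Call:
{"op": "arm_command", "data": {
  "series": [
    [0, 0.01, -0.01, 0, 0, 0, 5],
    [0, 0.01, -0.03, 0, 0, 0, 5],
    [0, 0.01, -0.042, 0, 0, 0, 5],
    [0, 0.01, -0.047, 0, 0, 0, 5],
    [0, 0.01, -0.049, 0, 0, 0, 5]
  ]
}}

```text
t: 22.07
position: [0.5596, 0.0349, 0.1161]
tcp_rot: [-1.209, -1.212, 1.207]
wrist_force: [-8.5, 6.8, 31.0]
gripper_width: 0.0305
```

Call:
{"op": "arm_command", "data": {
  "series": [
    [0, 0, -0.0003, 0, 0, 0, 5],
    [0, 0, -0.0003, 0, 0, 0, 5],
    [0, 0, -0.0003, 0, 0, 0, 5]
  ]
}}

```text
t: 22.32
position: [0.5596, 0.0349, 0.1162]
tcp_rot: [-1.208, -1.212, 1.206]
wrist_force: [-6.1, 8.1, 17.9]
gripper_width: 0.0307
```

Call:
{"op": "arm_command", "data": {
  "series": [
    [0, 0, 0.001, 0, 0, 0, 5],
    [0, 0, 0.0015, 0, 0, 0, 5],
    [0, 0, 0.0015, 0, 0, 0, 5]
  ]
}}

```text
t: 22.57
position: [0.5598, 0.0339, 0.116]
tcp_rot: [-1.21, -1.21, 1.208]
wrist_force: [0.1, 3.9, 8.2]
gripper_width: 0.0309
```

Call:
{"op": "arm_command", "data": {
  "series": [
    [0, 0, 0, 0, 0, 0, 50],
    [0, 0, 0, 0, 0, 0, 90],
    [0, 0, 0, 0, 0, 0, 100],
    [0, 0, 0.01, 0, 0, 0, 100],
    [0, 0, 0.04, 0, 0, 0, 100]
  ]
}}

```text
t: 22.98
position: [0.5566, 0.0345, 0.1516]
tcp_rot: [-1.203, -1.204, 1.212]
wrist_force: [0.7, 0.7, 0.3]
gripper_width: 0.0852
```

Call:
{"op": "arm_command", "data": {
  "series": [
    [0, 0, 0.03, 0, 0, 0, 100],
    [-0.005, -0.03, 0.0355, 0, 0, 0, 100],
    [-0.01, -0.065, 0.0355, 0, 0, -0.03, 100],
    [-0.015, -0.1, 0.0355, 0, 0, -0.03, 100],
    [-0.02, -0.135, 0.0355, 0, 0, -0.03, 100]
  ]
}}

```text
t: 23.4
position: [0.539, -0.1022, 0.1918]
tcp_rot: [-1.224, -1.188, 1.188]
wrist_force: [0.8, -0.4, -0.3]
gripper_width: 0.0851
```

Call:
{"op": "arm_command", "data": {
  "series": [
    [-0.01, -0.04, 0, 0, 0, 0, 100],
    [-0.02, -0.08, 0, 0, 0, 0, 100],
    [-0.03, -0.12, 0, 0, 0, 0, 100],
    [-0.0346, -0.16, 0, 0, 0, 0, 100],
    [-0.0346, -0.19, 0, 0, 0, 0, 100]
  ]
}}

```text
t: 23.82
position: [0.5033, -0.294, 0.1915]
tcp_rot: [-1.225, -1.185, 1.187]
wrist_force: [0.2, 0.3, 0.2]
gripper_width: 0.0852
```

Call:
{"op": "arm_command", "data": {
  "series": [
    [0, -0.0128, 0, 0, 0, 0, 100],
    [0, -0.0128, 0, 0, 0, 0, 100],
    [0, -0.0128, 0, 0, 0, 0, 100]
  ]
}}

```text
t: 24.07
position: [0.5044, -0.3035, 0.1908]
tcp_rot: [-1.223, -1.187, 1.186]
wrist_force: [0.9, 0.7, -0.5]
gripper_width: 0.0854
```

```bash
python3 - <<'E'
from h import *
s=arm.get_state();print(s["position"].round(4),s["gripper_width"],s["wrist_force"])
w=arm.read_camera("wrist")[:,:,::-1];s=arm.read_camera("scene")[130:330,180:400,::-1]
s=cv2.resize(s,None,fx=1.5,fy=1.5)
w=cv2.resize(w,(460,345));o=np.zeros((345,800,3),np.uint8);o[:,:460]=w;o[:300,465:795]=s
cv2.imwrite("pics/w9.png",o)
E
```

```text
[ 0.5044 -0.3035  0.1908] 0.08535361736290509 [ 0.86930453  0.70141704 -0.48938446]
```

View pics/w9.png

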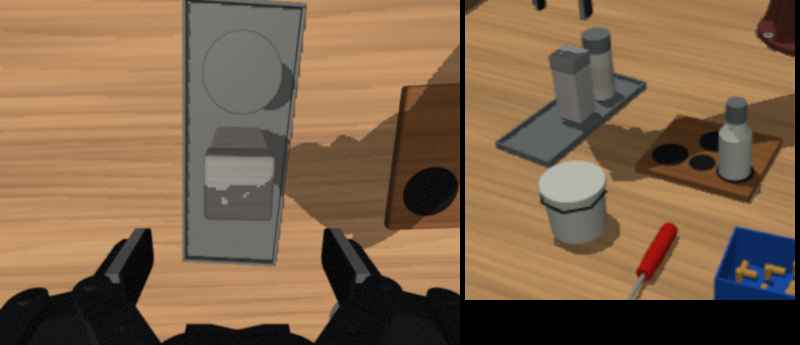

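Call:
{"op": "arm_command", "data": {
  "series": [
    [0, 0, -0.03, 0, 0, 0, 100],
    [0, 0, -0.06, 0, 0, 0, 100],
    [0, 0, -0.085, 0, 0, 0, 100],
    [0, 0, -0.0919, 0, 0, 0, 100],
    [0, 0, -0.0919, 0, 0, 0, 70]
  ]
}}

```text
t: 24.58
position: [0.5038, -0.3012, 0.097]
tcp_rot: [-1.218, -1.188, 1.188]
wrist_force: [-0.6, 0.5, 0.7]
gripper_width: 0.0753
```

Call:
{"op": "arm_command", "data": {
  "series": [
    [0, 0, 0, 0, 0, 0, 40],
    [0, 0, 0, 0, 0, 0, 20],
    [0, 0, 0, 0, 0, 0, 20],
    [0, 0, 0, 0, 0, 0, 20],
    [0, 0, 0, 0, 0, 0, 20]
  ]
}}

```text
t: 25.0
position: [0.5058, -0.3042, 0.1014]
tcp_rot: [-1.227, -1.189, 1.187]
wrist_force: [0.8, 2.7, 6.6]
gripper_width: 0.0513
```

Call:
{"op": "arm_command", "data": {
  "series": [
    [0, 0, 0.01, 0, 0, 0, 20],
    [0, 0, 0.03, 0, 0, 0, 20],
    [0, 0.01, 0.055, 0, 0, 0, 20],
    [0.005, 0.03, 0.06, 0, 0, 0, 20],
    [0.01, 0.055, 0.06, 0, 0, 0, 20]
  ]
}}

```text
t: 25.42
position: [0.5156, -0.2501, 0.1626]
tcp_rot: [-1.229, -1.187, 1.186]
wrist_force: [0.9, 0.3, -2.9]
gripper_width: 0.0514
```

Call:
{"op": "arm_command", "data": {
  "series": [
    [0.01, 0.03, 0, 0, 0, 0, 20],
    [0.02, 0.06, 0, 0, 0, 0, 20],
    [0.03, 0.09, 0, 0, 0, 0, 20],
    [0.04, 0.12, 0, 0, 0, 0, 20],
    [0.0476, 0.145, 0, 0, 0, 0, 20]
  ]
}}

```text
t: 25.83
position: [0.5627, -0.1017, 0.16]
tcp_rot: [-1.224, -1.188, 1.187]
wrist_force: [-0.0, -0.3, -2.3]
gripper_width: 0.0513
```

Call:
{"op": "arm_command", "data": {
  "series": [
    [0, 0.0228, 0, 0, 0, 0, 20],
    [0, 0.0228, -0.01, 0, 0, 0, 20],
    [0, 0.0228, -0.03, 0, 0, 0, 20],
    [0, 0.0228, -0.04, 0, 0, 0, 20],
    [0, 0.0228, -0.045, 0, 0, 0, 20]
  ]
}}

```text
t: 26.25
position: [0.5612, -0.0808, 0.1123]
tcp_rot: [-1.221, -1.186, 1.187]
wrist_force: [-4.4, 4.7, 31.7]
gripper_width: 0.0515
```

Call:
{"op": "arm_command", "data": {
  "series": [
    [0, 0, -0.001, 0, 0, 0, 20],
    [0, 0, -0.002, 0, 0, 0, 20],
    [0, 0, -0.002, 0, 0, 0, 20]
  ]
}}

```text
t: 26.5
position: [0.5624, -0.0813, 0.1125]
tcp_rot: [-1.224, -1.187, 1.187]
wrist_force: [0.2, -0.0, -2.1]
gripper_width: 0.0511
```

Call:
{"op": "arm_command", "data": {
  "series": [
    [0, 0, 0, 0, 0, 0, 20],
    [0, 0, 0, 0, 0, 0, 20]
  ]
}}

```text
t: 26.67
position: [0.5625, -0.0813, 0.1124]
tcp_rot: [-1.224, -1.187, 1.187]
wrist_force: [0.2, -2.0, 0.3]
gripper_width: 0.0516
```

Call:
{"op": "arm_command", "data": {
  "series": [
    [0, 0, -0.001, 0, 0, 0, 20],
    [0, 0, -0.001, 0, 0, 0, 20],
    [0, 0, -0.001, 0, 0, 0, 20]
  ]
}}

```text
t: 26.92
position: [0.5628, -0.0811, 0.1124]
tcp_rot: [-1.225, -1.188, 1.187]
wrist_force: [-2.5, 0.7, 7.8]
gripper_width: 0.0514
```

Call:
{"op": "arm_command", "data": {
  "series": [
    [0, 0, 0, 0, 0, 0, 60],
    [0, 0, 0, 0, 0, 0, 90],
    [0, 0, 0, 0, 0, 0, 100],
    [0, 0, 0.02, 0, 0, 0, 100],
    [0, 0, 0.05, 0, 0, 0, 100]
  ]
}}

```text
t: 27.33
position: [0.5602, -0.08, 0.1581]
tcp_rot: [-1.218, -1.184, 1.188]
wrist_force: [1.0, -1.3, -0.2]
gripper_width: 0.0854
```

Call:
{"op": "arm_command", "data": {
  "series": [
    [0, 0, 0.03, 0, 0, 0, 100],
    [-0.02, -0.03, 0.03, 0, 0, 0.03, 100],
    [-0.04, -0.06, 0.03, 0, 0, 0.03, 100],
    [-0.06, -0.09, 0.03, 0, 0, 0.03, 100],
    [-0.08, -0.12, 0.03, 0, 0, 0.03, 100]
  ]
}}

```text
t: 27.75
position: [0.4813, -0.2017, 0.1909]
tcp_rot: [-1.209, -1.21, 1.21]
wrist_force: [1.4, -0.6, -0.6]
gripper_width: 0.0852
```

Call:
{"op": "arm_command", "data": {
  "series": [
    [-0.02, -0.03, 0, 0, 0, 0, 100],
    [-0.04, -0.06, 0, 0, 0, 0, 100],
    [-0.0573, -0.0958, 0, 0, 0, 0, 100],
    [-0.0573, -0.0958, 0, 0, 0, 0, 100],
    [-0.0573, -0.0958, -0.01, 0, 0, 0, 100]
  ]
}}

```text
t: 28.17
position: [0.4245, -0.299, 0.1821]
tcp_rot: [-1.214, -1.207, 1.207]
wrist_force: [-0.4, 0.2, 1.3]
gripper_width: 0.0854
```

Call:
{"op": "arm_command", "data": {
  "series": [
    [0, 0, -0.03, 0, 0, 0, 100],
    [0, 0, -0.06, 0, 0, 0, 100],
    [0, 0, -0.082, 0, 0, 0, 100],
    [0, 0, -0.082, 0, 0, 0, 100],
    [0, 0, -0.082, 0, 0, 0, 70]
  ]
}}

```text
t: 28.58
position: [0.4246, -0.2948, 0.0977]
tcp_rot: [-1.205, -1.21, 1.209]
wrist_force: [-0.4, -0.9, 0.8]
gripper_width: 0.0752
```

Call:
{"op": "arm_command", "data": {
  "series": [
    [0, 0, 0, 0, 0, 0, 40],
    [0, 0, 0, 0, 0, 0, 20],
    [0, 0, 0, 0, 0, 0, 20],
    [0, 0, 0, 0, 0, 0, 20],
    [0, 0, 0, 0, 0, 0, 20]
  ]
}}

```text
t: 29.0
position: [0.4259, -0.2974, 0.101]
tcp_rot: [-1.212, -1.21, 1.21]
wrist_force: [-0.6, 1.5, 7.2]
gripper_width: 0.052
```

Call:
{"op": "arm_command", "data": {
  "series": [
    [0, 0, 0.01, 0, 0, 0, 20],
    [0, 0, 0.03, 0, 0, 0, 20],
    [0, 0.01, 0.055, 0, 0, 0, 20],
    [0.005, 0.03, 0.06, 0, 0, 0, 20],
    [0.01, 0.055, 0.06, 0, 0, 0, 20]
  ]
}}

```text
t: 29.42
position: [0.4357, -0.2429, 0.1621]
tcp_rot: [-1.215, -1.208, 1.209]
wrist_force: [0.1, 0.8, -3.1]
gripper_width: 0.0515
```

Call:
{"op": "arm_command", "data": {
  "series": [
    [0.01, 0.03, 0, 0, 0, 0, 20],
    [0.02, 0.06, 0, 0, 0, 0, 20],
    [0.03, 0.09, 0, 0, 0, 0, 20],
    [0.04, 0.12, 0, 0, 0, 0, 20],
    [0.045, 0.15, 0, 0, 0, 0, 20]
  ]
}}

```text
t: 29.83
position: [0.4806, -0.0901, 0.1597]
tcp_rot: [-1.21, -1.21, 1.209]
wrist_force: [0.2, -0.5, -2.3]
gripper_width: 0.0515
```

Call:
{"op": "arm_command", "data": {
  "series": [
    [0.008, 0.03, 0, 0, 0, 0, 20],
    [0.0157, 0.055, 0, 0, 0, 0, 20],
    [0.0157, 0.0701, -0.01, 0, 0, 0, 20],
    [0.0157, 0.0701, -0.03, 0, 0, 0, 20],
    [0.0157, 0.0701, -0.038, 0, 0, 0, 20]
  ]
}}

```text
t: 30.25
position: [0.495, -0.0203, 0.1197]
tcp_rot: [-1.207, -1.21, 1.211]
wrist_force: [-0.8, -0.3, -4.0]
gripper_width: 0.0515
```

Call:
{"op": "arm_command", "data": {
  "series": [
    [0, 0, -0.003, 0, 0, 0, 20],
    [0, 0, -0.005, 0, 0, 0, 20],
    [0, 0, -0.007, 0, 0, 0, 20],
    [0, 0, -0.0085, 0, 0, 0, 20],
    [0, 0, -0.0085, 0, 0, 0, 20]
  ]
}}

```text
t: 30.67
position: [0.4958, -0.022, 0.1127]
tcp_rot: [-1.21, -1.209, 1.209]
wrist_force: [0.8, 0.4, -3.5]
gripper_width: 0.0515
```

C z = .1116 now, no contact yet; go down 1.5 mm more.

Call:
{"op": "arm_command", "data": {
  "series": [
    [0, 0, -0.0005, 0, 0, 0, 20],
    [0, 0, -0.001, 0, 0, 0, 20],
    [0, 0, -0.0015, 0, 0, 0, 20],
    [0, 0, -0.0015, 0, 0, 0, 20]
  ]
}}

```text
t: 31.0
position: [0.4962, -0.0218, 0.112]
tcp_rot: [-1.211, -1.21, 1.209]
wrist_force: [-2.1, -0.6, 5.6]
gripper_width: 0.0519
```

Call:
{"op": "arm_command", "data": {
  "series": [
    [0, 0, -0.0005, 0, 0, 0, 20],
    [0, 0, -0.0005, 0, 0, 0, 20]
  ]
}}

```text
t: 31.17
position: [0.4964, -0.0218, 0.112]
tcp_rot: [-1.211, -1.211, 1.209]
wrist_force: [-3.7, -0.5, 8.8]
gripper_width: 0.0515
```

Call:
{"op": "arm_command", "data": {
  "series": [
    [0, 0, 0, 0, 0, 0, 60],
    [0, 0, 0, 0, 0, 0, 90],
    [0, 0, 0, 0, 0, 0, 100],
    [0, 0, 0.02, 0, 0, 0, 100],
    [0, 0, 0.05, 0, 0, 0, 100]
  ]
}}

```text
t: 31.58
position: [0.4938, -0.0209, 0.1581]
tcp_rot: [-1.204, -1.207, 1.21]
wrist_force: [-0.1, -0.7, 0.5]
gripper_width: 0.0855
```

Call:
{"op": "arm_command", "data": {
  "series": [
    [0, 0, 0.03, 0, 0, 0, 100],
    [0, 0, 0.06, 0, 0, 0, 100],
    [-0.01, -0.03, 0.08, 0, 0, 0, 100],
    [-0.02, -0.07, 0.08, 0, 0, 0, 100],
    [-0.03, -0.11, 0.08, 0, 0, 0, 100]
  ]
}}

```text
t: 32.0
position: [0.466, -0.1325, 0.2422]
tcp_rot: [-1.211, -1.213, 1.211]
wrist_force: [1.4, -1.0, 0.7]
gripper_width: 0.0857
```

Call:
{"op": "arm_command", "data": {
  "series": [
    [0, -0.04, 0, 0, 0, 0, 100],
    [0, -0.08, 0, 0, 0, 0, 100],
    [0, -0.12, 0, 0, 0, 0, 100],
    [0, -0.16, 0, 0, 0, 0, 100],
    [0, -0.16, 0, 0, 0, 0, 100]
  ]
}}

```text
t: 32.42
position: [0.4646, -0.2975, 0.2389]
tcp_rot: [-1.212, -1.205, 1.207]
wrist_force: [-0.5, -0.2, -0.9]
gripper_width: 0.0857
```

```bash
python3 - <<'E'
from h import *
s=arm.get_state();print(s["t"],s["position"].round(4),s["gripper_width"],s["wrist_force"])
for n in("scene","side"):cv2.imwrite(f"pics/{n}9.png",arm.read_camera(n)[:,:,::-1])
a=cv2.imread("pics/side9.png");b=cv2.imread("pics/scene9.png")
o=np.zeros((600,800,3),np.uint8);x=crop(a,260,215,130,120,3);o[:360,:390]=x
x=crop(b,280,170,110,100,3);o[:300,395:725]=x;x=crop(a,80,215,140,75,3);o[365:590,:420]=x;x=crop(b,430,205,100,80,3);o[305:545,430:730]=x
cv2.imwrite("pics/f.png",o)
E
```

```text
32.4167 [ 0.4646 -0.2975  0.2389] 0.08566309466836006 [-0.50718847 -0.21352535 -0.86788651]
```

View pics/f.png

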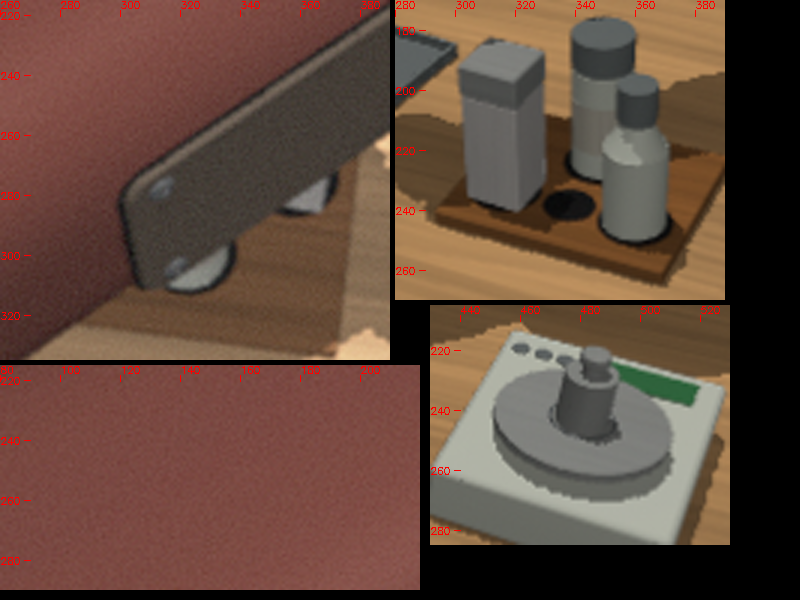

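```bash
python3 - <<'E'
from h import *
a=cv2.imread("pics/scene0.png",0);b=cv2.imread("pics/scene9.png",0)
for n,x,y,w,h in(("tin",300,183,32,55),("bottle cap",350,195,22,30),("jar lid",336,176,26,22),("tub",228,240,50,50),("bin",345,285,85,65)):
    m=cv2.matchTemplate(b[y-10:y+h+10,x-10:x+w+10],a[y:y+h,x:x+w],5);_,v,_,p=cv2.minMaxLoc(m);print(n,"shift px",p[0]-10,p[1]-10,round(v,3))
# knob top centre in scene9 crop -> weight centre on pan
print("weight knob",back("scene",[(480+0.0,222.0)],.131), "crop knob px ~",(430+(596-430)/3,205+(354-305)/3))
print(back("scene",[(430+166/3,205+49/3)],.131))
print(arm.sign_off())
E
```

```text
tin shift px 0 0 0.866
bottle cap shift px 0 0 0.847
jar lid shift px 0 0 0.986
tub shift px 0 0 1.0
bin shift px 0 0 1.0
weight knob [[0.53039739 0.29087188 0.131     ]] crop knob px ~ (485.3333333333333, 221.33333333333334)
[[0.52339238 0.30073211 0.131     ]]
the job is handed in; nothing more can be done
None
```

The job is done and handed in after about 32 s of robot time. I stood the jar, tin and bottle in the side tray, set the weight on the balance, then put each container back on its own pad: jar at the front, tin at the back right, bottle at the back left.

What the last checks showed:
- **Containers:** in the final scene picture all three stand upright. Each matches its starting image with 0 px shift. The tub and bin also show 0 px shift.
- **Weight:** it stands upright on the pan, inside the ring in the picture taken right after release. My rough final reading of its knob gave (0.523, 0.301). The pan centre measured (0.515, 0.302) from the side camera and (0.518, 0.303) from the scene camera, so they disagree by 5–8 mm. That is within the 15 mm limit and partly my pixel reading.
- **Arm:** the gripper was open and clear of everything.
- **Not confirmed:** in the last side picture the arm hid the balance and most of the board, so that view could not confirm the result.
- **Forces:** putting the bottle and the tin back gave brief readings of about 31 N at the wrist, below the limits. The highest wrist reading while lowering the weight onto the pan was about 3 N upward.

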